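# Sort two sealed sample pots, full and empty, by their weight

### The job

Two identical sealed white sample pots with white caps stand on the worktop: one holds a heavy metal piece, the other is empty, and only lifting them tells which. Stand the heavy pot upright in the rectangular steel tray and the empty one upright in the round steel dish, setting them down rather than dropping them or tipping them over.

Things in the scene. Friction and masses are not known exactly. Their poses are not given: they have to be found in the camera images.
- pot_a_mid (a point): one of two identical sealed white sample pots, upright on the worktop: body 52 mm across up to 44 mm, above it a ribbed screw cap 57 mm across, 58 mm high in all. Point: the pot's centre, 29 mm above its underside; z is its axis. Either pot may be the one with the metal piece, 0.5 to 0.7 kg in all; the empty one weighs 0.1 kg. Grip across the cap, 40 N does no harm
- pot_b_mid (a point): the other of two identical sealed white sample pots, upright on the worktop: body 52 mm across up to 44 mm, above it a ribbed screw cap 57 mm across, 58 mm high in all. Point: the pot's centre, 29 mm above its underside; z is its axis. Either pot may be the one with the metal piece, 0.5 to 0.7 kg in all; the empty one weighs 0.1 kg. Grip across the cap, 40 N does no harm
- steel_tray_floor (a point): rectangular stainless tray for the full pot, 150 x 130 mm outside, walls 3 mm thick, rim 18 mm above the worktop, fixed; this point is the centre of its inner floor, 3 mm above the worktop; x runs along the 150 mm side. It may stand to the left or to the right of the pots
- steel_dish_floor (a point): round stainless dish for the empty pot, 148 mm across outside, flat inner floor 130 mm across, rim 18 mm above the worktop, fixed; this point is the centre of its inner floor, 3 mm above the worktop. It stands on the other side of the pots from the tray
There are look-alikes about, which are no part of the job. What is shaped like the part that bears pot_b_mid but red is not meant.

How it is judged:
At the end, for the whole second after the job is handed in: The pot that is heavy stands upright (within 10 degrees) on the floor of the rectangular tray, its centre within 60 mm of the tray's centre, bearing on it with more than 2.8 N; the light pot stands likewise in the round dish, bearing on it with less than 2.8 N; both are at rest (((horizontal distance between pot_a_mid and steel_tray_floor below 0.06 m and height (world z) of each of pot_a_mid, pot_b_mid below 0.04 m and angle between each of pot_a_mid, pot_b_mid's own z axis and vertical below 0.17 rad and contact force between pot_a and steel_tray above 2.8 N and linear speed of each of pot_a, pot_b below 0.03 m/s and horizontal distance between pot_b_mid and steel_dish_floor below 0.06 m and contact force between pot_b and steel_dish between 0.3 and 2.8 N) or (horizontal distance between pot_b_mid and steel_tray_floor below 0.06 m and height (world z) of each of pot_b_mid, pot_a_mid below 0.04 m and angle between each of pot_b_mid, pot_a_mid's own z axis and vertical below 0.17 rad and contact force between pot_b and steel_tray above 2.8 N and linear speed of each of pot_b, pot_a below 0.03 m/s and horizontal distance between pot_a_mid and steel_dish_floor below 0.06 m and contact force between pot_a and steel_dish between 0.3 and 2.8 N))); the robot touches nothing.
It fails at once if a pot is tipped by more than 45 degrees (angle between any of pot_a_mid, pot_b_mid's own z axis and vertical above 0.79 rad).
It fails at once if a pot is dropped from more than about 45 mm: it moves faster than 0.9 m/s with its underside less than 30 mm above the worktop ((height (world z) of pot_a_mid below 0.059 m and linear speed of pot_a above 0.9 m/s) or (height (world z) of pot_b_mid below 0.059 m and linear speed of pot_b above 0.9 m/s)).
It also fails if it takes over 48 s, if anything falls off the work surface, if the arm or the gripper's body presses on something with over 40 N, if the wrist force passes 120 N, or if a joint passes its speed limit or range.

### The arm

A 6-joint arm with a two-finger parallel gripper is mounted at the origin on a cart in front of the work surface, level with it; the furniture and walls round the work are solid. World frame = base frame: x ahead of the robot, y to its left, z up, the work surface at z = 0. Lengths are in m, angles in rad, forces in N, time in s.
With the tool pointing down it reaches from about 0.35 to 0.975 m from the base axis. Payload 4.9 kg.
Tool frame: the origin (TCP) lies at the very end of the fingers, on their centre line; the grasp point (between the pads) lies 19 mm behind it; z points along the fingers, x is the direction in which the jaws open and shut, and the axes are right-handed (so a half turn about z gives the same grasp; the last joint's range is limited). The gripper opens to 85 mm and grips with 20 to 120 N. Pads are 22 mm wide; open, the fingers measure 114 mm over their backs; the gripper's body (76 mm by 85 mm) begins 54 mm behind the grasp point. The pads swing forward as they close: fully open they stand 13 mm farther back than shut.
Start: joints at [-1.347, 0.053, 1.613, -0, 1.476, -0.119], TCP at [0.21, -0.589, 0.231] pointing down, gripper open.
Joint ranges: [-3.01, 3.01], [-1.01, 2.22], [0.06, 2.58], [-1.02, 4.17], [0.09, 2.62], [-3.14, 3.14]. Speed limits (rad/s): [2.57, 2.57, 3.14, 3.14, 3.14, 3.14].

### API

Orientations are given as a rotation vector (axis times angle).
In Python, from station import ctrl, get_image, calibration, job gives the robot as it stands.
- The arm moves only by the tool jog_arm, never from a script. Its argument "deltas" is a list of rows, each a list of 3 entries, a list of its own where there are three numbers: the turn, a rotation vector about the tool's x, y, z in degrees, then the shift along the tool's x, y, z in m, then the finger opening in m, from 0 to 0.0854. In form: [[[ax, ay, az], [tx, ty, tz], gripper], ...]. A call has 1 to 12 rows; each row is the pose to reach, as a shift and turn from the pose commanded when the call began, along the tool's axes at that moment; what a row does not reach only later rows make up. A row lasts 1/12 s, in which the tool goes at most 41.7 mm and 7.16 degrees, less where a joint would pass 70% of its speed; a pose out of reach is approached as far as the arm can. A call with a gripper value outside its range is refused whole. The fingers move at their own pace and stop on an object; "squeeze" is the grip in N (left out, the last holds). Time passes only in rows, so rows that repeat a pose let the fingers close. It gives the time, the measured TCP pose, the force and the opening at its end, in the units of the state.
- ctrl.get_obs(): the state, without advancing time (a new reading comes with each control period).
- get_image(name): name is "scene" or "top"; returns the picture (420x560x3 uint8, red, green, blue); there is no depth.
- calibration(name): a dict with "mtx" (3x3 intrinsics, pixels), "origin" and "rotation" of the camera in the world. Camera axes: x right, y up, looking along -z (the intrinsics and any distortion apply to the point x, -y, -z); pixel columns grow to the right and rows downward; lengths in m; the calibration is good to about 2 mm. A picture is of the moment at which its call begins. calibration takes no time and is no camera call.
- job.finish_job(): hands the job in, once; it reports no verdict.
The state is a dict: "t": time; "q": joint angles; "dq": joint speeds; "effort": joint torques, N m; "tool_pos": TCP position; "tool_rot": TCP orientation; "contact_force": force on the tool from outside, world axes, zero at the start; "wrist_torque": the same for the moment, N m; "opening": finger opening in m.
Only numpy, scipy, OpenCV 4.12 (cv2) and the standard library are available. Lean on these libraries where they do the work, as an engineer would, in place of code of your own. Each camera call takes 0.05 s, during which the arm holds its last target.

## Working session

There is one attempt and no reset: what is moved stays moved. The work goes in short steps, Python scripts to look and compute and a tool call to move; the robot and the scene stay as the last step left them, time stands still between calls to the robot, and variables do not carry over. Pictures are saved under pics/ and viewed, and the job is handed in when it is done.

Besides the shell and the picture viewer there is one more tool, called by a JSON object that holds its "fn" and its "kwargs", one argument or row to a line. jog_arm: Moves the arm, as the interface text tells. Its arguments: {"type":"object","properties":{"deltas":{"type":"array","items":{"type":"array"}},"squeeze":{"type":"number"}},"required":["deltas"]}

```bash
mkdir -p pics; ls; python3 - <<'E'
from station import ctrl,get_image,calibration,job
import cv2
print(ctrl.get_obs())
for n in("scene","top"):
    c=calibration(n);print(n,c)
    cv2.imwrite(f"pics/{n}0.png",get_image(n)[:,:,::-1])
E
```

```text
pics
{'t': 0.0, 'q': array([-1.34701430e+00,  5.33792331e-02,  1.61429417e+00, -1.35276337e-05,
        1.47599948e+00, -1.18975863e-01]), 'dq': array([ 5.99180374e-04, -1.25074120e-04,  3.43451143e-04, -9.44283396e-04,
       -3.49657063e-04, -2.38203656e-06]), 'effort': array([ 1.74127992e-03, -3.93678653e+01, -3.70177746e+01, -3.31151682e-05,
        6.99217970e-03,  1.71772604e-05]), 'tool_pos': array([ 0.2099253 , -0.58802828,  0.23004904]), 'tool_rot': array([-2.56661690e+00,  1.80925274e+00,  2.44149017e-03]), 'contact_force': array([0.46796576, 0.15552355, 0.40162381]), 'wrist_torque': array([-0.02675052,  0.03674356, -0.0172427 ]), 'opening': 0.08544740585267235}
scene {'mtx': array([[516.11462296,   0.        , 273.56144958],
       [  0.        , 516.11462296, 218.22201268],
       [  0.        ,   0.        ,   1.        ]]), 'origin': array([-0.56746042,  0.06838971,  0.64264286]), 'rotation': array([ 0.82313916, -0.87990881, -1.4644162 ])}
top {'mtx': array([[427.50175621,   0.        , 280.41046913],
       [  0.        , 427.50175621, 221.28899463],
       [  0.        ,   0.        ,   1.        ]]), 'origin': array([0.50750606, 0.01648116, 1.00663805]), 'rotation': array([ 1.11376135e-03, -4.17846129e-02, -1.59128089e+00])}
```

View pics/top0.png

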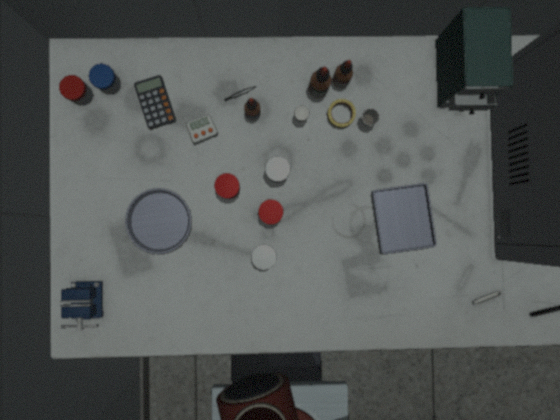

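View pics/scene0.png

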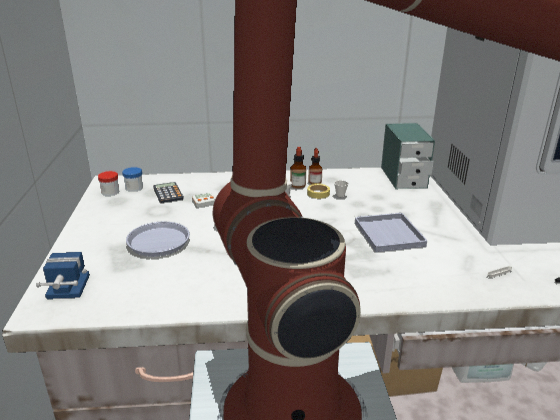

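The top picture shows these candidates:
- **White caps:** (277,169) and (263,257). These are the pots I want.
- **Red look-alikes:** (227,186) and (271,212). Not meant.
- **Small white item:** (302,115). Too small to be a pot.
- **Jars:** (72,88) and (102,76), with red and blue lids.

The dish is at (159,220) and the tray at (403,219). Next I'll measure positions and check a close crop.

```bash
cat > h.py <<'E'
import numpy as np,cv2
from scipy.spatial.transform import Rotation as R
from station import ctrl,get_image,calibration,job
def ray(n,u,v,z):
    c=calibration(n);K=c["mtx"]
    d=np.array([(u-K[0,2])/K[0,0],-(v-K[1,2])/K[1,1],-1.]);d=R.from_rotvec(c["rotation"]).apply(d)
    o=np.array(c["origin"]);return (o+d*(z-o[2])/d[2])[:2]
def st():
    o=ctrl.get_obs();print(o["t"],o["tool_pos"].round(4),o["contact_force"].round(2),round(o["opening"],4));print(R.from_rotvec(o["tool_rot"]).as_matrix().round(4));return o
E
python3 - <<'E'
from h import *
im=cv2.imread("pics/top0.png");hsv=cv2.cvtColor(im,cv2.COLOR_BGR2HSV)
crop=im[140:280,200:330];cv2.imwrite("pics/crop.png",cv2.resize(crop,None,fx=4,fy=4,interpolation=cv2.INTER_CUBIC))
g=hsv[:,:,2]
print("caps v",g[169,277],g[257,263],"table",g[230,300],g[180,310],im[220,159],im[219,403],im[169,277],im[230,300])
h,s,v=cv2.split(hsv)
red=((s>120)&((h<10)|(h>170))).astype('uint8')
for nm,m in(("red",red),("bluegrey",((s>25)&(h>100)&(h<140)&(v>70)).astype('uint8')),("white",((v>195)).astype('uint8'))):
    for c in cv2.findContours(m,0,2)[0]:
        a=cv2.contourArea(c)
        if a>200 and a<8000:
            M=cv2.moments(c);(x,y)=M["m10"]/M["m00"],M["m01"]/M["m00"]
            print(nm,a,(round(x,1),round(y,1)),cv2.minEnclosingCircle(c)[0],cv2.minAreaRect(c),"z58",ray("top",x,y,.058).round(4),"z3",ray("top",x,y,.003).round(4),"z18",ray("top",x,y,.018).round(4))
E
```

```text
caps v 137 136 table 123 119 [109 100  96] [114 103 100] [135 136 137] [121 123 119]
red 412.0 (282.7, 403.4) (282.5, 409.0) ((286.2655029296875, 402.85626220703125), (54.59398651123047, 26.760679244995117), 31.504268646240234) z58 [ 0.1332 -0.0049] z3 [ 0.1115 -0.0062] z18 [ 0.1174 -0.0058]
red 423.5 (270.3, 211.7) (270.1481628417969, 211.62962341308594) ((270.0, 211.5), (23.0, 24.0), 90.0) z58 [0.5549 0.0137] z3 [0.5577 0.0135] z18 [0.5569 0.0136]
red 432.5 (226.6, 185.6) (226.69512939453125, 185.76016235351562) ((226.5, 185.5), (23.0, 23.0), 90.0) z58 [0.6147 0.1094] z3 [0.6209 0.1147] z18 [0.6192 0.1133]
red 443.5 (72.2, 87.4) (72.5999984741211, 86.95999908447266) ((72.5, 87.5), (23.0, 25.0), 90.0) z58 [0.8386 0.4462] z3 [0.8578 0.4711] z18 [0.8526 0.4643]
bluegrey 2689.0 (160.2, 222.1) (158.22508239746094, 221.4024200439453) ((160.5, 222.5), (61.0, 59.0), 90.0) z58 [0.5367 0.2567] z3 [0.5384 0.2706] z18 [0.538  0.2668]
bluegrey 3109.5 (402.3, 218.3) (403.5, 218.5) ((403.6203308105469, 218.05908203125), (63.942115783691406, 54.96123504638672), 81.15818786621094) z58 [ 0.5343 -0.2812] z3 [ 0.5359 -0.2985] z18 [ 0.5355 -0.2938]
bluegrey 444.0 (100.3, 74.9) (101.0, 75.44444274902344) ((100.25001525878906, 74.75000762939453), (24.041629791259766, 24.748737335205078), 45.0) z58 [0.866  0.3843] z3 [0.8868 0.4056] z18 [0.8811 0.3998]
```

View pics/crop.png

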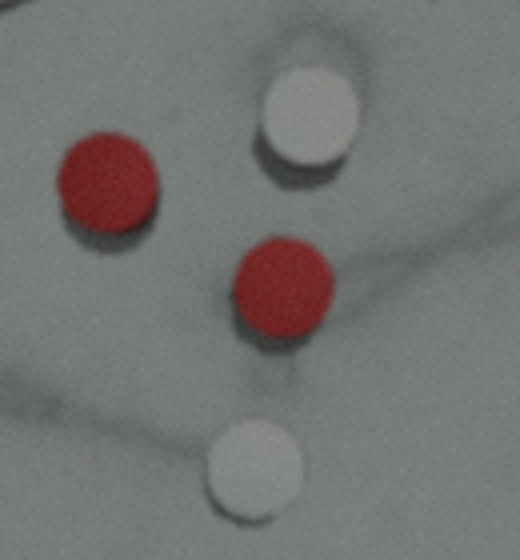

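The crop shows two plain white caps at about (277.1,168.6) and (263.4,256.6). The two red look-alikes stand beside them.

```bash
python3 - <<'E'
from h import *
P=ray("top",277.1,168.6,.058);Q=ray("top",263.4,256.6,.058)
print("far",P,"near",Q,"redmid",ray("top",270.2,211.6,.058),"red2",ray("top",226.6,185.7,.058),"tray",ray("top",403.4,218.6,.01),"dish",ray("top",159,221,.012))
o=st()
M=R.from_rotvec(o["tool_rot"]).as_matrix()
print(np.degrees(np.arctan2(M[1,0],M[0,0])))
for n,p in(("far",P),("near",Q)): print(n, M.T@(np.array([*p,.14])-o["tool_pos"]))
E
```

```text
far [ 0.65064113 -0.00338353] near [0.45569661 0.03100997] redmid [0.55507743 0.01393462] red2 [0.61449366 0.10944424] tray [ 0.5348328  -0.29881304] dish [0.54071537 0.27117466]
0.1 [ 0.2099 -0.5881  0.2302] [-0.45  0.39  0.21] 0.0856
[[ 3.361e-01 -9.418e-01 -4.000e-04]
 [-9.418e-01 -3.361e-01  1.800e-03]
 [-1.800e-03 -2.000e-04 -1.000e+00]]
-70.35969708220658
far [-0.40240204 -0.61158204  0.09105539]
near [-0.50031802 -0.43953926  0.09119799]
```

{"fn": "jog_arm", "kwargs": {
  "deltas": [
    [[0,0,19.6],[-0.5,-0.44,0.08],0.085],
    [[0,0,19.6],[-0.5,-0.44,0.08],0.085],
    [[0,0,19.6],[-0.5,-0.44,0.08],0.085],
    [[0,0,19.6],[-0.5,-0.44,0.08],0.085],
    [[0,0,19.6],[-0.5,-0.44,0.08],0.085],
    [[0,0,19.6],[-0.5,-0.44,0.08],0.085],
    [[0,0,19.6],[-0.5,-0.44,0.08],0.085],
    [[0,0,19.6],[-0.5,-0.44,0.08],0.085],
    [[0,0,19.6],[-0.5,-0.44,0.08],0.085],
    [[0,0,19.6],[-0.5,-0.44,0.08],0.085],
    [[0,0,19.6],[-0.5,-0.44,0.08],0.085],
    [[0,0,19.6],[-0.5,-0.44,0.08],0.085]
  ],
  "squeeze": 35
}}

```text
t: 1.1
tool_pos: [0.3937, -0.1254, 0.1712]
tool_rot: [-2.222, 2.221, -0.001]
contact_force: [0.5, -0.8, 0.6]
opening: 0.0849
```

```bash
python3 - <<'E'
from h import *
o=st()
M=R.from_rotvec(o["tool_rot"]).as_matrix()
print(np.degrees(np.arctan2(M[1,0],M[0,0])))
print(M.T@(np.array([.4557,.031,.15])-o["tool_pos"]))
E
```

```text
1.1 [ 0.3937 -0.1254  0.1712] [ 0.54 -0.78  0.55] 0.0849
[[ 2.e-04 -1.e+00  4.e-04]
 [-1.e+00 -2.e-04 -2.e-04]
 [ 2.e-04 -4.e-04 -1.e+00]]
-89.98581771936419
[-0.15634036 -0.06203882  0.0212407 ]
```

{"fn": "jog_arm", "kwargs": {
  "deltas": [
    [[0,0,0],[-0.155,-0.062,0.02],0.085],
    [[0,0,0],[-0.155,-0.062,0.02],0.085],
    [[0,0,0],[-0.155,-0.062,0.02],0.085],
    [[0,0,0],[-0.155,-0.062,0.02],0.085],
    [[0,0,0],[-0.155,-0.062,0.02],0.085],
    [[0,0,0],[-0.155,-0.062,0.02],0.085],
    [[0,0,0],[-0.155,-0.062,0.02],0.085]
  ]
}}

```text
t: 1.68
tool_pos: [0.4552, 0.0277, 0.1512]
tool_rot: [2.223, -2.219, -0.001]
contact_force: [-0.6, 0.1, -0.4]
opening: 0.0851
```

```bash
python3 - <<'E'
from h import *
cv2.imwrite("pics/top1.png",get_image("top")[:,:,::-1])
cv2.imwrite("pics/scene1.png",get_image("scene")[:,:,::-1])
st()
E
```

```text
1.7833 [0.4553 0.0266 0.1516] [ 0.43 -0.54 -0.08] 0.085
[[-1.e-03 -1.e+00 -1.e-04]
 [-1.e+00  1.e-03 -3.e-04]
 [ 3.e-04  1.e-04 -1.e+00]]
```

View pics/top1.png

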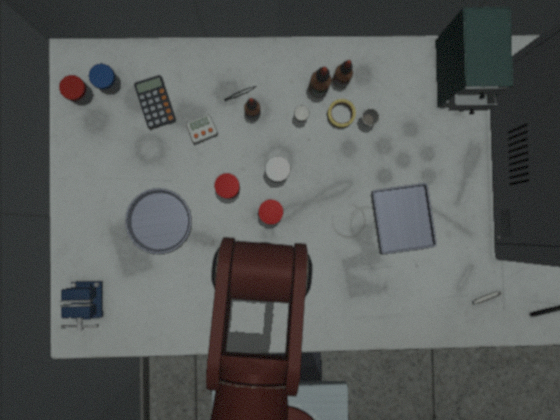

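The arm now hides the near pot, as expected, and the rest of the scene is unchanged. I'll descend with a small y correction.

{"fn": "jog_arm", "kwargs": {
  "deltas": [
    [[0,0,0],[-0.0045,0,0.03],0.085],
    [[0,0,0],[-0.0045,0,0.06],0.085],
    [[0,0,0],[-0.0045,0,0.08],0.085],
    [[0,0,0],[-0.0045,0,0.1],0.085],
    [[0,0,0],[-0.0045,0,0.112],0.085],
    [[0,0,0],[-0.0045,0,0.121],0.085],
    [[0,0,0],[-0.0045,0,0.121],0.085],
    [[0,0,0],[-0.0045,0,0.121],0.07],
    [[0,0,0],[-0.0045,0,0.121],0.04],
    [[0,0,0],[-0.0045,0,0.121],0.04],
    [[0,0,0],[-0.0045,0,0.121],0.04],
    [[0,0,0],[-0.0045,0,0.121],0.04]
  ],
  "squeeze": 35
}}

```text
t: 2.78
tool_pos: [0.4571, 0.032, 0.0325]
tool_rot: [-2.221, 2.219, -0.004]
contact_force: [-0.7, 0.2, 5.2]
opening: 0.054
```

{"fn": "jog_arm", "kwargs": {
  "deltas": [
    [[0,0,0],[0,0,0],0.04],
    [[0,0,0],[0,0,0],0.04],
    [[0,0,0],[0,0,0],0.04]
  ]
}}

```text
t: 3.03
tool_pos: [0.4571, 0.032, 0.0325]
tool_rot: [-2.221, 2.219, -0.004]
contact_force: [-1.3, -0.1, 6.8]
opening: 0.054
```

```bash
python3 - <<'E'
from h import *
cv2.imwrite("pics/scene2.png",get_image("scene")[:,:,::-1])
o=st();print(o["wrist_torque"])
E
```

```text
3.0833 [0.4571 0.032  0.0325] [-0.96 -0.08  6.82] 0.054
[[ 9.0e-04 -1.0e+00  3.1e-03]
 [-1.0e+00 -9.0e-04 -6.0e-04]
 [ 6.0e-04 -3.1e-03 -1.0e+00]]
[-0.09439206  0.13515456 -0.02379819]
```

View pics/scene2.png

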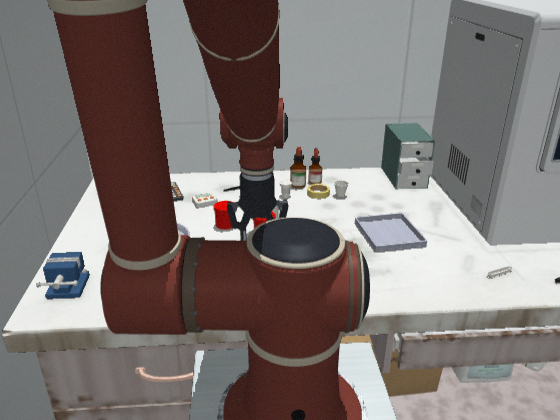

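The fingers have stopped on the pot at 54 mm. The 6.8 N upward force probably comes from the pads swinging forward as they close. I'll lift gently and weigh it.

{"fn": "jog_arm", "kwargs": {
  "deltas": [
    [[0,0,0],[0,0,-0.01],0.04],
    [[0,0,0],[0,0,-0.025],0.04],
    [[0,0,0],[0,0,-0.04],0.04],
    [[0,0,0],[0,0,-0.05],0.04],
    [[0,0,0],[0,0,-0.05],0.04],
    [[0,0,0],[0,0,-0.05],0.04],
    [[0,0,0],[0,0,-0.05],0.04]
  ]
}}

```text
t: 3.67
tool_pos: [0.4549, 0.0322, 0.0799]
tool_rot: [2.222, -2.22, -0.001]
contact_force: [-0.2, -0.3, -1.4]
opening: 0.054
```

```bash
python3 - <<'E'
from h import *
for i in range(4):
    get_image("top");o=ctrl.get_obs();print(o["contact_force"],o["tool_pos"],o["opening"])
cv2.imwrite("pics/scene3.png",get_image("scene")[90:270,150:370,::-1].repeat(3,0).repeat(3,1))
E
```

```text
[ 0.33960259 -0.62363092 -0.68615322] [0.45471876 0.03224082 0.07962636] 0.05393798312566943
[-0.53172449 -0.10647429 -1.71860118] [0.45467076 0.03224969 0.07951114] 0.0539526703628124
[-0.33839436  0.6809274  -1.47184322] [0.45471292 0.0322402  0.07954338] 0.05409190918182019
[-0.52074043  0.09719559 -0.93725553] [0.45486737 0.03222034 0.0796865 ] 0.054040991117195965
```

View pics/scene3.png

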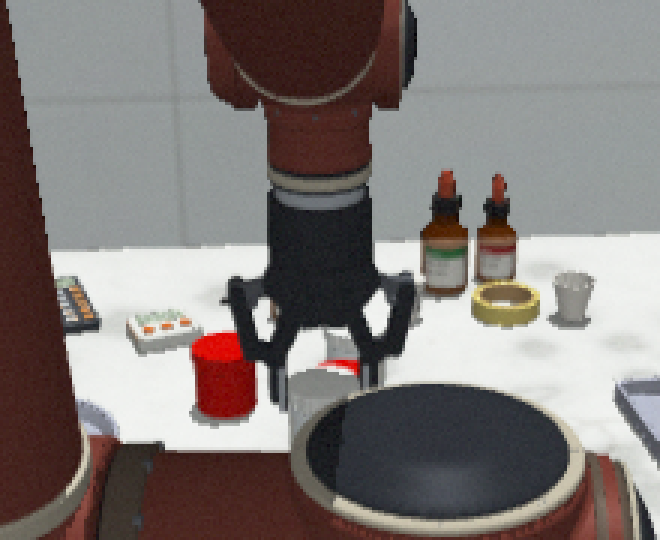

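The picture shows the pot hanging upright and clear of the table. The wrist reads about −1.2 N, so this near pot is the empty one and goes to the dish at (0.541, 0.271).

{"fn": "jog_arm", "kwargs": {
  "deltas": [
    [[0,0,0],[-0.02,-0.007,-0.01],0.04],
    [[0,0,0],[-0.05,-0.018,-0.01],0.04],
    [[0,0,0],[-0.085,-0.03,-0.01],0.04],
    [[0,0,0],[-0.12,-0.043,-0.01],0.04],
    [[0,0,0],[-0.155,-0.056,-0.01],0.04],
    [[0,0,0],[-0.19,-0.068,-0.01],0.04],
    [[0,0,0],[-0.215,-0.077,-0.01],0.04],
    [[0,0,0],[-0.23,-0.083,-0.005],0.04],
    [[0,0,0],[-0.239,-0.086,0.005],0.04],
    [[0,0,0],[-0.239,-0.086,0.015],0.04],
    [[0,0,0],[-0.239,-0.086,0.025],0.04],
    [[0,0,0],[-0.239,-0.086,0.03],0.04]
  ]
}}

```text
t: 4.92
tool_pos: [0.5398, 0.2701, 0.048]
tool_rot: [2.219, -2.218, -0.002]
contact_force: [-0.8, -0.5, -2.0]
opening: 0.0541
```

```bash
python3 - <<'E'
from h import *
cv2.imwrite("pics/scene4.png",get_image("scene")[90:270,60:280,::-1].repeat(3,0).repeat(3,1))
st()
E
```

```text
4.9667 [0.5393 0.2697 0.0474] [-0.98 -0.96 -2.24] 0.0542
[[-0.     -1.     -0.0048]
 [-1.      0.     -0.0019]
 [ 0.0019  0.0048 -1.    ]]
```

View pics/scene4.png

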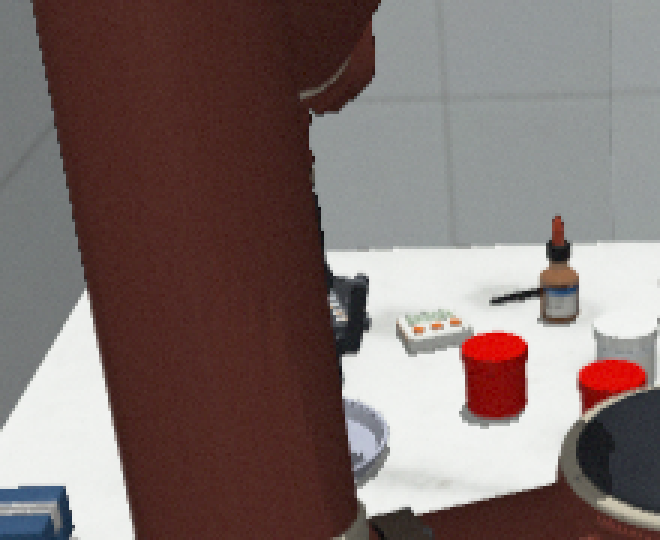

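The arm hides the dish here. The other white pot is undisturbed behind the red one. I'll lower the last 13 mm slowly, to a measured z of about 0.035.

{"fn": "jog_arm", "kwargs": {
  "deltas": [
    [[0,0,0],[0,0,0.004],0.04],
    [[0,0,0],[0,0,0.008],0.04],
    [[0,0,0],[0,0,0.01],0.04],
    [[0,0,0],[0,0,0.012],0.04],
    [[0,0,0],[0,0,0.012],0.04],
    [[0,0,0],[0,0,0.012],0.04]
  ]
}}

```text
t: 5.47
tool_pos: [0.5415, 0.2712, 0.0389]
tool_rot: [-2.222, 2.221, -0.0]
contact_force: [-0.2, 0.9, -1.2]
opening: 0.0541
```

{"fn": "jog_arm", "kwargs": {
  "deltas": [
    [[0,0,0],[0,0,0.001],0.04],
    [[0,0,0],[0,0,0.002],0.04],
    [[0,0,0],[0,0,0.003],0.04],
    [[0,0,0],[0,0,0.003],0.04],
    [[0,0,0],[0,0,0.003],0.04]
  ]
}}

```text
t: 5.88
tool_pos: [0.5414, 0.2713, 0.0357]
tool_rot: [-2.222, 2.22, -0.0]
contact_force: [0.5, 0.5, -1.0]
opening: 0.0538
```

{"fn": "jog_arm", "kwargs": {
  "deltas": [
    [[0,0,0],[0,0,0.001],0.04],
    [[0,0,0],[0,0,0.002],0.04],
    [[0,0,0],[0,0,0.002],0.04],
    [[0,0,0],[0,0,0.002],0.04]
  ]
}}

```text
t: 6.22
tool_pos: [0.5418, 0.2714, 0.0357]
tool_rot: [2.222, -2.22, 0.0]
contact_force: [-5.0, -1.7, 10.1]
opening: 0.0541
```

It's in contact with the dish floor, so I'll release it and lift.

{"fn": "jog_arm", "kwargs": {
  "deltas": [
    [[0,0,0],[0,0,-0.0015],0.04],
    [[0,0,0],[0,0,-0.0015],0.06],
    [[0,0,0],[0,0,-0.0015],0.07],
    [[0,0,0],[0,0,-0.0015],0.085],
    [[0,0,0],[0,0,-0.0015],0.085],
    [[0,0,0],[0,0,-0.0015],0.085],
    [[0,0,0],[0,0,-0.02],0.085],
    [[0,0,0],[0,0,-0.05],0.085],
    [[0,0,0],[0,0,-0.08],0.085],
    [[0,0,0],[0,0,-0.1],0.085],
    [[0,0,0],[0,0,-0.1],0.085]
  ]
}}

```text
t: 7.13
tool_pos: [0.5448, 0.2725, 0.14]
tool_rot: [-2.216, 2.214, -0.007]
contact_force: [0.7, 1.0, 0.5]
opening: 0.085
```

```bash
python3 - <<'E'
from h import *
o=st();M=R.from_rotvec(o["tool_rot"]).as_matrix()
print(M.T@(np.array([.6506,-.0034,.12])-o["tool_pos"]))
E
```

```text
7.1333 [0.5448 0.2725 0.14  ] [0.74 1.02 0.51] 0.085
[[ 8.000e-04 -1.000e+00  9.700e-03]
 [-1.000e+00 -7.000e-04  3.500e-03]
 [-3.500e-03 -9.700e-03 -9.999e-01]]
[ 0.27600832 -0.10542863  0.02008246]
```

{"fn": "jog_arm", "kwargs": {
  "deltas": [
    [[0,0,0],[0.275,-0.109,0.015],0.085],
    [[0,0,0],[0.275,-0.109,0.015],0.085],
    [[0,0,0],[0.275,-0.109,0.015],0.085],
    [[0,0,0],[0.275,-0.109,0.015],0.085],
    [[0,0,0],[0.275,-0.109,0.015],0.085],
    [[0,0,0],[0.275,-0.109,0.015],0.085],
    [[0,0,0],[0.275,-0.109,0.015],0.085],
    [[0,0,0],[0.275,-0.109,0.015],0.085],
    [[0,0,0],[0.275,-0.109,0.015],0.085],
    [[0,0,0],[0.275,-0.109,0.015],0.085],
    [[0,0,0],[0.275,-0.109,0.015],0.085]
  ]
}}

```text
t: 8.05
tool_pos: [0.6499, -0.0024, 0.1179]
tool_rot: [2.223, -2.219, -0.002]
contact_force: [0.4, -0.2, -0.4]
opening: 0.0851
```

```bash
python3 - <<'E'
from h import *
cv2.imwrite("pics/top5.png",get_image("top")[:,:,::-1])
cv2.imwrite("pics/scene5.png",get_image("scene")[:,:,::-1])
st()
E
```

```text
8.15 [ 0.65   -0.002   0.1184] [-0.87 -0.53  0.52] 0.0851
[[ 2.8e-03 -1.0e+00 -6.0e-04]
 [-1.0e+00 -2.8e-03  3.0e-04]
 [-3.0e-04  6.0e-04 -1.0e+00]]
```

View pics/top5.png

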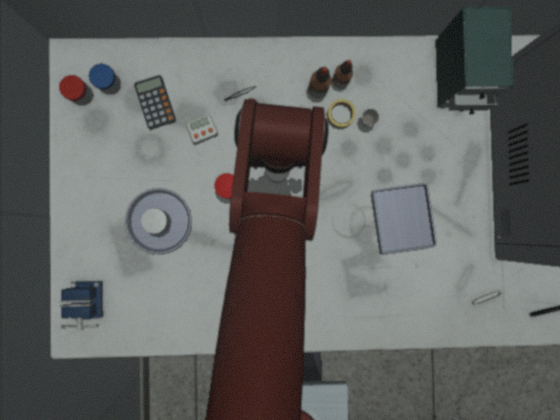

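View pics/scene5.png

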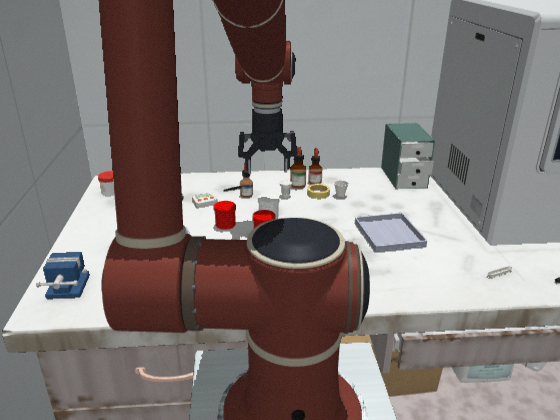

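The empty pot stands upright in the dish at pixel (154,221). The gripper is above the far pot at scene pixel (268,205). Descending now.

{"fn": "jog_arm", "kwargs": {
  "deltas": [
    [[0,0,0],[0.001,0,0.025],0.085],
    [[0,0,0],[0.001,0,0.05],0.085],
    [[0,0,0],[0.001,0,0.07],0.085],
    [[0,0,0],[0.001,0,0.08],0.085],
    [[0,0,0],[0.001,0,0.088],0.085],
    [[0,0,0],[0.001,0,0.088],0.085],
    [[0,0,0],[0.001,0,0.088],0.07],
    [[0,0,0],[0.001,0,0.088],0.04],
    [[0,0,0],[0.001,0,0.088],0.04],
    [[0,0,0],[0.001,0,0.088],0.04],
    [[0,0,0],[0.001,0,0.088],0.04],
    [[0,0,0],[0.001,0,0.088],0.04]
  ],
  "squeeze": 40
}}

```text
t: 9.15
tool_pos: [0.6522, -0.0046, 0.0329]
tool_rot: [-2.22, 2.219, -0.004]
contact_force: [-0.8, 1.0, 5.9]
opening: 0.0534
```

{"fn": "jog_arm", "kwargs": {
  "deltas": [
    [[0,0,0],[0,0,0],0.04],
    [[0,0,0],[0,0,-0.003],0.04],
    [[0,0,0],[0,0,-0.008],0.04],
    [[0,0,0],[0,0,-0.013],0.04],
    [[0,0,0],[0,0,-0.02],0.04],
    [[0,0,0],[0,0,-0.02],0.04],
    [[0,0,0],[0,0,-0.02],0.04],
    [[0,0,0],[0,0,-0.02],0.04]
  ]
}}

```text
t: 9.82
tool_pos: [0.6504, -0.0047, 0.0505]
tool_rot: [2.222, -2.221, -0.0]
contact_force: [-0.9, -0.8, -4.7]
opening: 0.0532
```

```bash
python3 - <<'E'
from h import *
for i in range(3):
    im=get_image("scene");o=ctrl.get_obs();print(o["contact_force"],o["tool_pos"],o["opening"])
cv2.imwrite("pics/scene6.png",im[90:270,170:390,::-1].repeat(3,0).repeat(3,1))
E
```

```text
[ 0.46458495  0.18318627 -5.96146131] [ 0.65025025 -0.00468409  0.05025942] 0.05273560004088315
[-0.53789198 -1.21265675 -5.58469468] [ 0.65019112 -0.00467308  0.05015022] 0.0530408883393014
[-0.1776811  -0.44130153 -5.23321948] [ 0.65022642 -0.00469238  0.0501707 ] 0.05311957237778818
```

View pics/scene6.png

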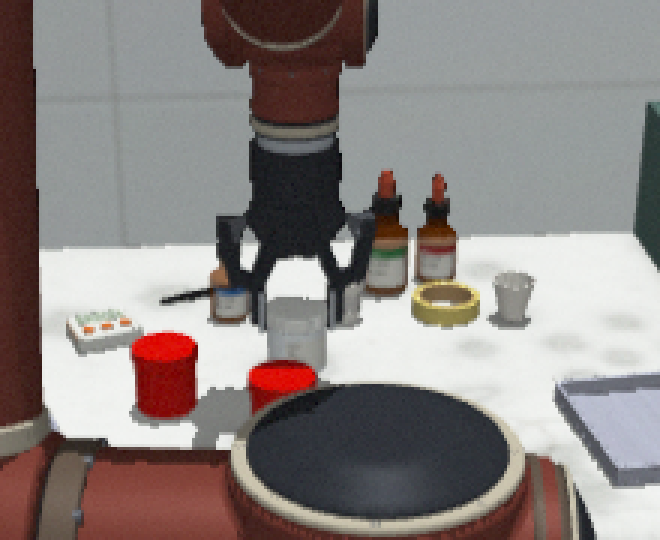

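It's upright and held, at about 5.6 N, so this is the heavy pot. I'll raise it slightly and carry it gently to the tray at (0.535, −0.299).

{"fn": "jog_arm", "kwargs": {
  "deltas": [
    [[0,0,0],[0.003,0.001,-0.006],0.04],
    [[0,0,0],[0.015,0.006,-0.013],0.04],
    [[0,0,0],[0.035,0.014,-0.018],0.04],
    [[0,0,0],[0.06,0.024,-0.018],0.04],
    [[0,0,0],[0.09,0.035,-0.018],0.04],
    [[0,0,0],[0.12,0.047,-0.018],0.04],
    [[0,0,0],[0.15,0.059,-0.018],0.04],
    [[0,0,0],[0.18,0.071,-0.018],0.04],
    [[0,0,0],[0.21,0.083,-0.018],0.04],
    [[0,0,0],[0.24,0.094,-0.018],0.04],
    [[0,0,0],[0.262,0.103,-0.018],0.04],
    [[0,0,0],[0.278,0.109,-0.018],0.04]
  ]
}}

```text
t: 10.97
tool_pos: [0.5403, -0.2862, 0.0699]
tool_rot: [2.219, -2.223, 0.003]
contact_force: [0.8, -1.0, -4.4]
opening: 0.053
```

{"fn": "jog_arm", "kwargs": {
  "deltas": [
    [[0,0,0],[0.01,0.004,0],0.04],
    [[0,0,0],[0.016,0.0065,0],0.04],
    [[0,0,0],[0.016,0.0065,0],0.04],
    [[0,0,0],[0.016,0.0065,0],0.04],
    [[0,0,0],[0.016,0.0065,0],0.04]
  ]
}}

```text
t: 11.38
tool_pos: [0.5356, -0.2978, 0.0687]
tool_rot: [-2.223, 2.219, 0.001]
contact_force: [0.1, 0.8, -5.7]
opening: 0.053
```

```bash
python3 - <<'E'
from h import *
cv2.imwrite("pics/top7.png",get_image("top")[:,:,::-1])
cv2.imwrite("pics/scene7.png",get_image("scene")[120:300,300:480,::-1].repeat(3,0).repeat(3,1))
st()
E
```

```text
11.4833 [ 0.5356 -0.2977  0.0686] [ 0.9  -0.07 -5.36] 0.0529
[[ 2.1e-03 -1.0e+00 -1.0e-04]
 [-1.0e+00 -2.1e-03  4.0e-04]
 [-4.0e-04  1.0e-04 -1.0e+00]]
```

View pics/scene7.png

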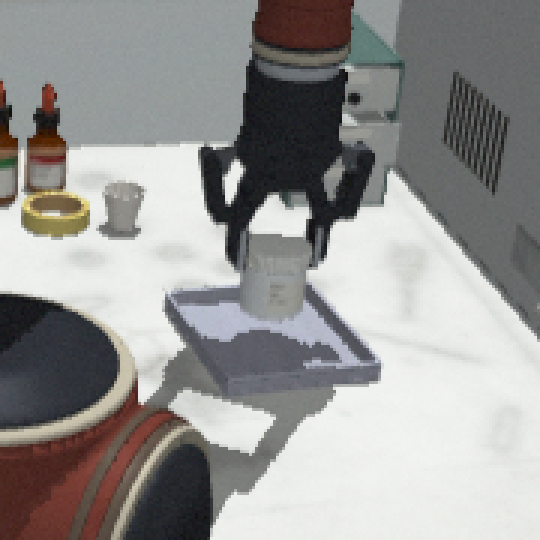

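The pot hangs upright over the tray, at crop position (275,280). Its z is 0.0686 and contact should come near 0.036.

{"fn": "jog_arm", "kwargs": {
  "deltas": [
    [[0,0,0],[0,0,0.006],0.04],
    [[0,0,0],[0,0,0.012],0.04],
    [[0,0,0],[0,0,0.018],0.04],
    [[0,0,0],[0,0,0.024],0.04],
    [[0,0,0],[0,0,0.028],0.04],
    [[0,0,0],[0,0,0.03],0.04],
    [[0,0,0],[0,0,0.031],0.04],
    [[0,0,0],[0,0,0.031],0.04],
    [[0,0,0],[0,0,0.031],0.04]
  ]
}}

```text
t: 12.23
tool_pos: [0.5355, -0.299, 0.0379]
tool_rot: [-2.222, 2.221, -0.001]
contact_force: [0.5, -0.1, -5.4]
opening: 0.053
```

{"fn": "jog_arm", "kwargs": {
  "deltas": [
    [[0,0,0],[0,0,0.001],0.04],
    [[0,0,0],[0,0,0.0015],0.04],
    [[0,0,0],[0,0,0.0015],0.04]
  ]
}}

```text
t: 12.48
tool_pos: [0.5353, -0.2988, 0.0363]
tool_rot: [-2.222, 2.221, -0.0]
contact_force: [0.7, 1.2, -4.9]
opening: 0.053
```

{"fn": "jog_arm", "kwargs": {
  "deltas": [
    [[0,0,0],[0,0,0.001],0.04],
    [[0,0,0],[0,0,0.0015],0.04],
    [[0,0,0],[0,0,0.0015],0.04]
  ]
}}

```text
t: 12.73
tool_pos: [0.5357, -0.299, 0.036]
tool_rot: [-2.222, 2.22, -0.001]
contact_force: [-3.2, 2.1, 4.4]
opening: 0.0531
```

It's in contact, at +4.4 N. Releasing and retreating.

{"fn": "jog_arm", "kwargs": {
  "deltas": [
    [[0,0,0],[0,0,-0.001],0.05],
    [[0,0,0],[0,0,-0.001],0.06],
    [[0,0,0],[0,0,-0.001],0.07],
    [[0,0,0],[0,0,-0.001],0.085],
    [[0,0,0],[0,0,-0.001],0.085],
    [[0,0,0],[0,0,-0.001],0.085],
    [[0,0,0],[0,0,-0.02],0.085],
    [[0,0,0],[0,0,-0.05],0.085],
    [[0,0,0],[0,0,-0.08],0.085],
    [[0,0,0],[0,0,-0.12],0.085],
    [[0,0,0],[0,0,-0.14],0.085],
    [[0,0,0],[0,0,-0.14],0.085]
  ]
}}

```text
t: 13.73
tool_pos: [0.5385, -0.301, 0.1824]
tool_rot: [-2.221, 2.219, -0.019]
contact_force: [0.1, -0.2, 1.0]
opening: 0.0848
```

{"fn": "jog_arm", "kwargs": {
  "deltas": [
    [[0,0,0],[-0.25,0.1,0],0.085],
    [[0,0,0],[-0.25,0.1,0],0.085],
    [[0,0,0],[-0.25,0.1,0],0.085],
    [[0,0,0],[-0.25,0.1,0],0.085],
    [[0,0,0],[-0.25,0.1,0],0.085],
    [[0,0,0],[-0.25,0.1,0],0.085],
    [[0,0,0],[-0.25,0.1,0],0.085],
    [[0,0,0],[-0.25,0.1,0],0.085],
    [[0,0,0],[-0.25,0.1,0],0.085],
    [[0,0,0],[-0.25,0.1,0],0.085],
    [[0,0,0],[-0.25,0.1,0],0.085]
  ]
}}

```text
t: 14.65
tool_pos: [0.4354, -0.0497, 0.1745]
tool_rot: [2.221, -2.222, -0.0]
contact_force: [-0.0, -0.2, -0.5]
opening: 0.0852
```

```bash
python3 - <<'E'
from h import *
cv2.imwrite("pics/top8.png",get_image("top")[:,:,::-1])
cv2.imwrite("pics/scene8.png",get_image("scene")[:,:,::-1])
st()
E
```

```text
14.75 [ 0.4354 -0.0498  0.1746] [-0.46 -0.49 -0.13] 0.085
[[-9.e-04 -1.e+00 -4.e-04]
 [-1.e+00  9.e-04 -0.e+00]
 [ 0.e+00  4.e-04 -1.e+00]]
```

View pics/top8.png

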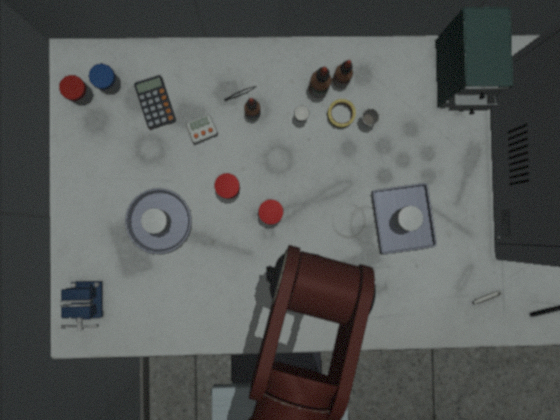

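View pics/scene8.png

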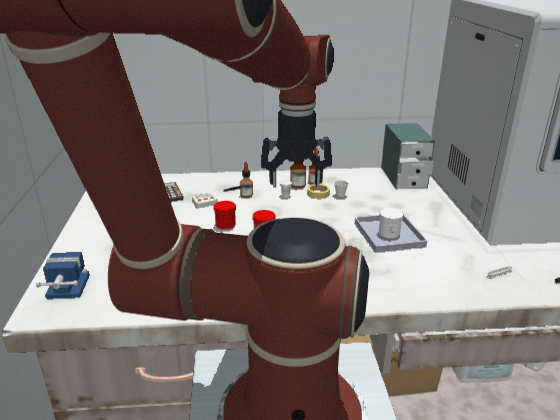

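Both pots are in place: the empty one stands in the dish at (154,221) and the heavy one in the tray at (410,218). The red look-alikes haven't moved and the gripper is clear, so I'll check the distances and hand in.

```bash
python3 - <<'E'
from h import *
print(ray("top",154,221,.061),ray("top",410,218,.061),"tray",ray("top",403.4,218.6,.01),"dish",ray("top",159,221,.012))
print(job.finish_job())
E
```

```text
[0.53930101 0.26953464] [ 0.53447404 -0.29755525] tray [ 0.5348328  -0.29881304] dish [0.54071537 0.27117466]
the job is handed in; nothing more can be done
None
```

I weighed both pots by lifting them. The near one read about 1.2 N (empty) and the far one about 5.6 N (heavy). I set the empty pot in the round dish and the heavy one in the rectangular tray, lowering each until I felt contact before letting go. The job was handed in at about 15 s and reports no verdict.

- **Position:** in the last top view each pot was within about 3 mm of its container's centre. Both looked upright from above.
- **Side view:** it confirmed the heavy pot upright in the tray. The dish was hidden behind the arm, so only the top view covers the empty pot.
- **Surroundings:** the gripper was clear of everything, the red look-alikes had not moved, and no check failed.

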